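# Lock the edging-tape reel with its spring clip

### The arm

A 6-joint arm with a two-finger parallel gripper is mounted at the origin on the work surface. World frame = base frame: x ahead of the robot, y to its left, z up, the work surface at z = 0. Lengths are in m, angles in rad, forces in N, time in s.
With the tool pointing down it reaches from about 0.425 to 0.95 m from the base axis. Payload 3.5 kg.
Tool frame: the origin (TCP) lies midway between the tips of the shut fingers; the grasp point (between the pads) lies arm.grip_point_offset behind it (arm.grip_point_offset is the distance from the TCP to the grasp point, in m); z points along the fingers, y is the direction in which the jaws open and shut (so a half turn about z gives the same grasp; the last joint's range is limited). The gripper opens to 85 mm and grips with 20 to 120 N. Pads are 22 mm wide; open, the fingers measure 114 mm over their backs; the gripper's body (76 mm by 85 mm) begins 54 mm behind the grasp point. The pads swing forward as they close: fully open they stand 13 mm farther back than shut.
Start: joints at [-1.377, 0.286, 1.577, -0, 1.279, -0.15], TCP at [0.228, -0.635, 0.231] pointing down, gripper open.
Joint ranges: [-2.77, 2.77], [-0.9, 2.22], [0.21, 2.48], [-1.53, 4.67], [0.24, 2.81], [-2.84, 2.84]. Speed limits (rad/s): [2.79, 2.79, 3.14, 3.14, 3.14, 3.14].

### API

Orientations are given as a rotation vector (axis times angle).
In Python, from bench import arm gives the robot as it stands.
- The arm moves only by the tool drive_tool, never from a script. Its argument "steps" is a list of rows, each a list of 4 numbers: the shift along the tool's x, y, z in cm, then the turn about the tool's z in degrees. In form: [[tx, ty, tz, spin], ...]. A call has 1 to 8 rows; each row is the pose to reach, as a shift and turn from the pose commanded when the call began, along the tool's axes at that moment; what a row does not reach only later rows make up. A row lasts 1/10 s, in which the tool goes at most 50 mm and 8.59 degrees, less where a joint would pass 70% of its speed; a pose out of reach is approached as far as the arm can. A call with a gripper value outside its range is refused whole. "gripper" is the closure, from 0 (fully open) to 1 (shut), set as the call begins (left out, the last holds). The fingers move at their own pace and stop on an object; the grip force is fixed at half the most. Time passes only in rows, so rows that repeat a pose let the fingers close. It gives the time, the measured TCP pose, the force and the opening at its end, in the units of the state.
- arm.state(): the state, without advancing time (a new reading comes with each control period).
- arm.snapshot(name): name is "scene" or "top"; returns a dict with "pixels" (420x560x3 uint8, red, green, blue), "fx", "fy", "cx", "cy" (pixels), "dist_coeffs" ([k1, k2, p1, p2, k3] as OpenCV has them; the pictures are not rectified), "xyz" and "attitude" of the camera in the world. Camera axes: x right, y up, looking along -z (the intrinsics and any distortion apply to the point x, -y, -z); pixel columns grow to the right and rows downward; lengths in m; the calibration is good to about 2 mm. A picture is of the moment at which its call begins. There is no depth.
- arm.sign_off(): hands the job in, once; it reports no verdict.
Trained networks look in the newest picture that a camera, given by its name, has taken for a name from the list of things; names that differ only in an ending like _2 or _b are one class to them, and where a whole thing is asked for, a point or a joint stands for the part that bears it (a point fixed in the world has none). Each returns a list of dicts, best first, with "confidence" (0 to 1); they miss things now and then, are a little off and sometimes report something else, mostly with a low value. They report only what shows in the picture. A call takes as long as a camera call.
- arm.find_in(query, camera): "at" ([column, row] in pixels, amid what is visible of it).
- arm.mark_of(query, camera): "at" ([column, row] in pixels: a listed point, or the origin of a listed thing).
The state is a dict: "t": time; "joint_pos": joint angles; "dq": joint speeds; "tau": joint torques, N m; "tool_pos": TCP position; "orientation": TCP orientation; "contact_force": force on the tool from outside, world axes, zero at the start; "moment": the same for the moment, N m; "grip_width": finger opening in m.
Only numpy, scipy, OpenCV 4.12 (cv2) and the standard library are available. Lean on these libraries where they do the work, as an engineer would, in place of code of your own. Each camera call takes 0.05 s, during which the arm holds its last target. There are 200 camera calls.

### The job

The reel of fan-edging tape is on its spindle but not yet locked. Take the orange spring clip out of its recess in the wooden accessory tray and push it sideways, open end first, into the spindle's groove just above the aluminium plate until it snaps fully home, then let go and leave it lying level on the plate. Push firmly but do not ram it, and leave the water bowl, the colour dish and the brush pot where they are.

Things in the scene. Friction and masses are not known exactly. Their poses are not given: they have to be found in the camera images.
- clip: Orange plastic spring clip, flat: 14 mm thick, 114 mm long, 48 mm wide over the jaws, about 90 g. Origin: on its underside, at the centre of the seat between the jaws, where the spindle's axis comes when home. +x points out of the open mouth (the way to push), z up. The rigid back's seat face is at x = -10 mm. It starts right way up.
- clip_tab (a point): Grip point in the middle of the clip's rigid finger tab, 64 mm behind the clip's origin and 7 mm above its underside. The tab is 22 mm wide, parallel-sided, 14 mm thick, from x = -31 to -85 mm in the clip's frame.
- clip_throat (a point): Middle of the throat between the jaws, 10 mm ahead of the clip's origin: 12 mm wide at rest. From there the mouth flares to about 30 mm between the jaw tips at x = +29 mm. Passing the 18 mm groove through the throat takes about 10 to 18 N of push, then the clip snaps on with about 1 mm of play.
- clip_seat (a point): Centre of the clip's seat on its underside (the clip's origin); when the clip is home it lies within about 1 mm of the spindle's axis, on the plate.
- jaw_left (a joint): Opening of the sprung jaw on the clip's +y side, hinged near the back: 0 at rest, 0.17 rad at its stop (too little to pass the 24 mm full spindle), about 0.12 while the throat passes the groove, near 0 again when home. Its outer face is flat from x = -26 to +16 mm. Pinched across the jaws the clip cannot spread and slips back in the fingers: push it by its tab.
- jaw_right (a joint): The same for the jaw on the clip's -y side.
- stand: Reel stand, fixed: dark iron base 200 x 160 x 18 mm (x from -88 to +112 mm), low tape cutter 70 mm high at x = +102 mm, bush with thumbscrew, in which an upright steel spindle is set 0 to 18 mm above its lowest place, held fast. On it, rising with it, the reel of ochre tape, 150 mm across, free to turn; top flange 82 mm above the table at the lowest. Origin: underside, on the spindle's axis.
- groove_low (a point): On the spindle's axis, 114 mm above the table: the groove's lower end, level with the upper face of the aluminium plate (84 mm across, on a 54 mm hub), when the spindle is lowest. Really both are 0 to 18 mm above this point, not measured: find the plate by resting the clip on it. Groove 18 mm in diameter, 16 mm high, open all round; above it a 24 mm head, 21 mm high.
- tray: Fitted wooden tray, fixed, 200 x 144 x 24 mm, origin under its centre. The clip lies in a close recess, floor at 10 mm, its upper face flush with the tray's top, mouth to the tray's +x, origin over the tray's origin; only 3 mm of room round the tab. Beside the jaws two finger scoops, 38 mm along x, centred on the clip's origin, reaching to 64 mm either side of the middle, floor at 3 mm.
- bowl: Blue ceramic water bowl, 116 mm across, 55 mm high; origin under its centre. Leave alone.
- dish: White ceramic colour dish with ink and colours, 130 mm across, 15 mm high; origin under its centre. Leave alone.
- pot: Blue and white brush pot, 76 mm across, 95 mm high, with brushes up to 200 mm; origin under its centre. Leave alone.

How it is judged:
By the outcome, as a careful person would: the job done as asked, in the order asked, and still so for the second after the job is handed in, with the robot touching nothing.
It also fails if it takes over 54 s, if anything falls off the work surface, if the arm or the gripper's body presses on something with over 40 N, if the wrist force passes 120 N, or if a joint passes its speed limit or range.

## Working session

There is one attempt and no reset: what is moved stays moved. The work goes in short steps, Python scripts to look and compute and a tool call to move; the robot and the scene stay as the last step left them, time stands still between calls to the robot, and variables do not carry over. Pictures are saved under pics/ and viewed, about 8 in all and at most 12, crops included, and the job is handed in when it is done.

Besides the shell and the picture viewer there is one more tool, called after "Call:" as a command line: name --pt "numbers of a row" for each row, then --argument value for the rest. drive_tool: Moves the arm, as the interface text tells. Its arguments: {"type":"object","properties":{"steps":{"type":"array"},"gripper":{"type":"number"}},"required":["steps"]}

```bash
mkdir -p pics; ls; cat > h.py <<'E'
import numpy as np, cv2
from bench import arm
from scipy.spatial.transform import Rotation as R
def cam(s):
    a=np.array(s["attitude"],float)
    M=a if a.shape==(3,3) else (R.from_rotvec(a).as_matrix() if a.size==3 else R.from_quat(a).as_matrix())
    K=np.array([[s["fx"],0,s["cx"]],[0,s["fy"],s["cy"]],[0,0,1.]])
    return np.array(s["xyz"]),M,K,np.array(s["dist_coeffs"],float)
def ray(s,px):
    p,M,K,d=cam(s); u=cv2.undistortPoints(np.array([[px]],float),K,d)[0,0]
    return p,M@np.array([u[0],-u[1],-1])
def at_z(s,px,z):
    p,r=ray(s,px); return p+r*(z-p[2])/r[2]
def proj(s,X):
    p,M,K,d=cam(s); c=(np.atleast_2d(X)-p)@M; c=c*[1,-1,-1]
    return cv2.projectPoints(c,np.zeros(3),np.zeros(3),K,d)[0][:,0]
def save(s,n,box=None,k=1):
    im=s["pixels"][:,:,::-1]
    if box: im=im[box[1]:box[3],box[0]:box[2]]
    cv2.imwrite("pics/"+n+".png",cv2.resize(im,None,fx=k,fy=k,interpolation=cv2.INTER_CUBIC))
E
python3 - <<'E'
from h import *
S={}
for c in("scene","top"):
    s=arm.snapshot(c);S[c]=s;save(s,c+"1");print(c,s["xyz"],np.array(s["attitude"]).tolist(),s["fx"])
    for q,z in(("clip",.017),("clip_tab",.017),("clip_throat",.017),("clip_seat",.01),("stand",0),("groove_low",.114),("tray",0),("bowl",0),("dish",0),("pot",0)):
        print(q,[(np.round(m["at"],1).tolist(),round(m["confidence"],2),at_z(s,m["at"],z).round(4).tolist()) for m in arm.mark_of(q,c)[:2]])
print(arm.state(),arm.grip_point_offset)
E
```

```text
pics
scene [1.17502976 0.24849048 0.9711214 ] [0.40552667032499234, 0.6229714037856805, 1.901682550322992] 466.6086225156927
clip [([220.2, 166.2], 0.62, [0.4661, -0.2458, 0.017])]
clip_tab [([236.0, 152.8], 0.71, [0.4045, -0.2285, 0.017])]
clip_throat [([219.5, 169.8], 0.72, [0.4783, -0.2414, 0.017]), ([400.4, 201.2], 0.3, [0.3892, 0.2374, 0.017])]
clip_seat [([219.7, 167.9], 0.59, [0.4669, -0.2477, 0.01])]
stand [([391.0, 222.3], 0.74, [0.4504, 0.2326, 0.0])]
groove_low [([400.1, 199.5], 0.89, [0.4645, 0.2366, 0.114])]
tray [([224.6, 169.5], 0.91, [0.4594, -0.2376, 0.0])]
bowl [([250.6, 261.8], 0.78, [0.6944, -0.0451, 0.0])]
dish [([325.5, 313.9], 0.66, [0.7489, 0.1657, 0.0]), ([250.1, 263.1], 0.21, [0.6981, -0.0447, 0.0])]
pot [([201.3, 262.4], 0.59, [0.7428, -0.1528, 0.0])]
top [0.51536618 0.00700794 0.84584497] [0.06509197878979632, -0.08785108486804867, -1.5601010732285934] 392.8328781194589
clip [([394.2, 269.0], 0.58, [0.4727, -0.2444, 0.017])]
clip_tab [([384.9, 297.3], 0.58, [0.4133, -0.2239, 0.017]), ([346.8, 143.8], 0.52, [0.7419, -0.1451, 0.017])]
clip_throat [([394.0, 2
[... 630 characters left out ...]
.4], 0.2, [0.7595, 0.1696, 0.0])]
{'t': 1.1, 'joint_pos': array([-1.37699135e+00,  2.86274340e-01,  1.57672396e+00, -1.11178080e-05,
        1.27859631e+00, -1.49995861e-01]), 'dq': array([-0.00056992,  0.00037847,  0.000205  ,  0.00104409,  0.00112987,
       -0.0019617 ]), 'tau': array([-1.65609064e-03, -4.05985200e+01, -2.92941231e+01, -2.10990470e-04,
        6.29707392e-04, -3.08455320e-06]), 'tool_pos': array([ 0.22754423, -0.63546587,  0.231329  ]), 'orientation': array([-3.09528764e+00, -5.37389996e-01,  1.67866866e-05]), 'contact_force': array([ 0.09954342, -0.66407295, -0.88318774]), 'moment': array([ 0.02086285, -0.01954229, -0.00855873]), 'grip_width': 0.08554537576690834} 0.0187
```

View pics/scene1.png

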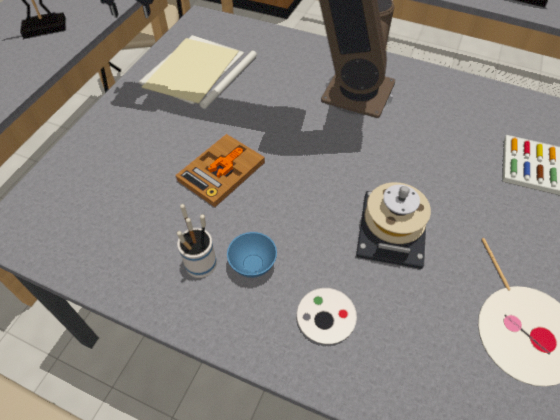

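View pics/top1.png

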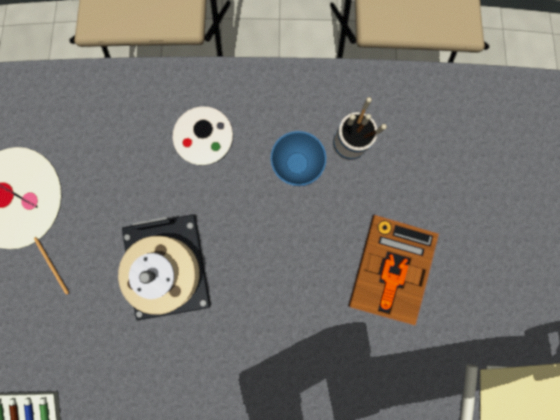

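The clip lies in the tray with its mouth toward the tools (top view: clip about (394,268), tab end about (387,303)). The stand shows its plate and spindle head at about (150,275). Next I fit the tray and clip pose and the spindle axis.

```bash
cat > fit.py <<'E'
from h import *
from scipy.optimize import least_squares
S={c:arm.snapshot(c) for c in("scene","top")}
def mask(s):
    h=cv2.cvtColor(s["pixels"],cv2.COLOR_RGB2HSV)
    return h
def rect(l0,l1,w,z): return np.array([[l0,-w,z],[l1,-w,z],[l1,w,z],[l0,w,z]])
def place(P,x,y,a): c,q=np.cos(a),np.sin(a); return np.c_[P[:,0]*c-P[:,1]*q+x,P[:,0]*q+P[:,1]*c+y,P[:,2]]
def hullfit(name,boxpts,cond,roi,x0):
    # convex silhouette of a box (both cameras) against the mask hull, by signed edge distances
    H={}
    for c,s in S.items():
        m=cond(mask(s)).astype(np.uint8); r=np.zeros_like(m); u=proj(s,[roi])[0].astype(int)
        cv2.circle(r,tuple(u.tolist()),75,1,-1); m=cv2.morphologyEx(m*r,cv2.MORPH_OPEN,np.ones((2,2),np.uint8))
        n,l,st,_=cv2.connectedComponentsWithStats(m); k=1+np.argmax(st[1:,4])
        H[c]=cv2.convexHull(np.argwhere(l==k)[:,::-1].astype(np.int32)).astype(np.float32)[:,0]
        H[c]=(H[c],st[k,4])
    def f(p):
        o=[]
        for c,s in S.items():
            q=cv2.convexHull(proj(s,place(boxpts,*p)).astype(np.float32))
            o+=[cv2.pointPolygonTest(q,tuple(map(float,u)),True)-.5 for u in H[c][0]]
        return np.array(o)
    r=least_squares(f,x0,loss="soft_l1",diff_step=1e-3,x_scale=[.01,.01,.1]);print(name,r.x.round(4),np.degrees(r.x[2]).round(2),"rms px",np.sqrt(np.mean(f(r.x)**2)).round(2),[H[c][1] for c in H]);return r.x
tr=np.vstack([rect(-.1,.1,.072,0),rect(-.1,.1,.072,.024)])
t=hullfit("tray",tr,lambda h:(h[...,0]<22)&(h[...,1]>120)&(h[...,2]>50),[.47,-.245,.02],[.47,-.245,-.33])
org=lambda h:(h[...,0]<14)&(h[...,1]>200)&(h[...,2]>200)
cl=np.vstack([rect(-.085,-.084,.011,.024),rect(-.02,.029,.024,.024)])
hullfit("clip",cl,org,[.47,-.245,.02],t)
for c,s in S.items():
    u=proj(s,[[.465,.237,.14]])[0].astype(int); b=[u[0]-60,u[1]-50,u[0]+60,u[1]+50]; print(c,b)
    cv2.imwrite(f"/tmp/{c}.png",cv2.resize(s["pixels"][b[1]:b[3],b[0]:b[2],::-1],None,fx=5,fy=5,interpolation=cv2.INTER_CUBIC))
v=np.vstack([cv2.imread("/tmp/scene.png"),cv2.imread("/tmp/top.png")]);v=cv2.resize(v,None,fx=.6,fy=.6);print(v.shape)
cv2.imwrite("pics/head.png",v)
E
python3 fit.py
```

```text
tray [ 0.4697 -0.2447 -0.2695] -15.44 rms px 0.88 [np.int32(2848), np.int32(5586)]
clip [ 0.4658 -0.2453 -0.3094] -17.73 rms px 2.38 [np.int32(42), np.int32(488)]
scene [np.int64(342), np.int64(142), np.int64(462), np.int64(242)]
top [np.int64(87), np.int64(224), np.int64(207), np.int64(324)]
(600, 360, 3)
```

View pics/head.png

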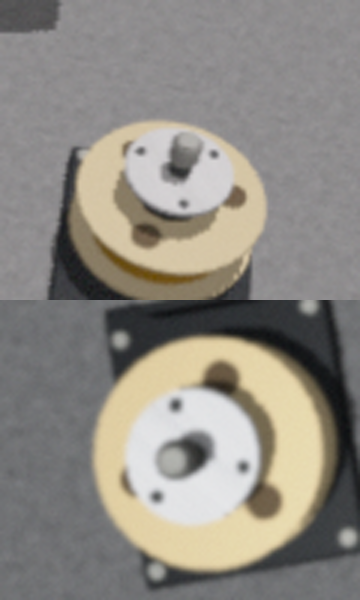

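```bash
sed -i 's/>200)&(h\[...,2\]>200)/>200)\&(h[...,2]>(215 if len(h)==0 else 190))/' fit.py
python3 - <<'E'
src=open('fit.py').read().split("for c,s in S.items():\n    u=proj(s,[[.465")[0]
open('fit.py','w').write(src)
exec(src)
for c,s in S.items():
    u=proj(s,[[.468,-.245,.024]])[0].astype(int); h=mask(s)[u[1]-25:u[1]+25,u[0]-25:u[0]+25].reshape(-1,3)
    w=h[(h[:,1]>150)]; print(c,"SV pct",np.percentile(w,[10,50,80,90,97],axis=0).round().tolist())
# plate circle + head top
H={}
for c,s in S.items():
    h=mask(s); m=((h[...,1]<30)&(h[...,2]>185)).astype(np.uint8); r=np.zeros_like(m); u=proj(s,[[.465,.237,.122]])[0].astype(int)
    cv2.circle(r,tuple(u.tolist()),32,1,-1); m*=r; n,l,st,_=cv2.connectedComponentsWithStats(m);k=1+np.argmax(st[1:,4])
    H[c]=cv2.convexHull(np.argwhere(l==k)[:,::-1].astype(np.int32)).astype(np.float32)[:,0]; print(c,st[k],len(H[c]))
th=np.linspace(0,2*np.pi,120)[:,None]
def circ(x,y,z,r): return np.hstack([x+r*np.cos(th),y+r*np.sin(th),0*th+z])
def f(p):
    o=[]
    for c,s in S.items():
        q=proj(s,circ(p[0],p[1],p[2],.042)).astype(np.float32)
        o+=[cv2.pointPolygonTest(q,tuple(map(float,u)),True)-.5 for u in H[c]]
    return np.array(o)
r=least_squares(f,[.465,.237,.122],loss="soft_l1",diff_step=1e-3);p=r.x
print("plate",p.round(4),np.sqrt(np.mean(f(p)**2)))
ims=[]
for c,s in S.items():
    im=cv2.resize(s["pixels"][:,:,::-1],None,fx=4,fy=4,interpolation=cv2.INTER_CUBIC)
    def dr(P,col): cv2.polylines(im,[np.round(proj(s,P)*4+1.5).astype(np.int32)],True,col,1)
    dr(circ(*p,.042),(0,0,255));dr(circ(p[0],p[1],p[2]+.037,.012),(255,0,0));dr(circ(p[0],p[1],p[2]-.032,.075),(0,160,0))
    dr(place(rect(-.1,.1,.072,.024),*t),(255,0,0))
    dr(place(rect(-.085,-.031,.011,.024),*t),(255,255,0));dr(place(rect(-.031,.029,.024,.024),*t),(255,255,0))
    for X in([t[0],t[1],.024],[p[0],p[1],p[2]+.01]):
        u=(proj(s,[X])[0]*4).astype(int); ims.append(im[u[1]-150:u[1]+150,u[0]-200:u[0]+200].copy())
v=np.vstack([np.hstack(ims[:2]),np.hstack(ims[2:])]);cv2.imwrite("pics/ov.png",v);print(arm.state()["t"])
E
```

```text
tray [ 0.4698 -0.245  -0.27  ] -15.47 rms px 0.83 [np.int32(2850), np.int32(5587)]
clip [ 0.4704 -0.2474 -0.3424] -19.62 rms px 2.01 [np.int32(52), np.int32(559)]
scene SV pct [[13.0, 163.0, 107.0], [15.0, 171.0, 171.0], [16.0, 255.0, 180.0], [16.0, 255.0, 219.0], [16.0, 255.0, 233.0]]
top SV pct [[10.0, 187.0, 120.0], [13.0, 193.0, 157.0], [14.0, 255.0, 206.0], [14.0, 255.0, 230.0], [14.0, 255.0, 236.0]]
scene [384 185  36  28 574] 21
top [ 129  253   44   46 1291] 30
plate [0.4616 0.2384 0.1174] 0.26437614251385183
1.3
```

View pics/ov.png

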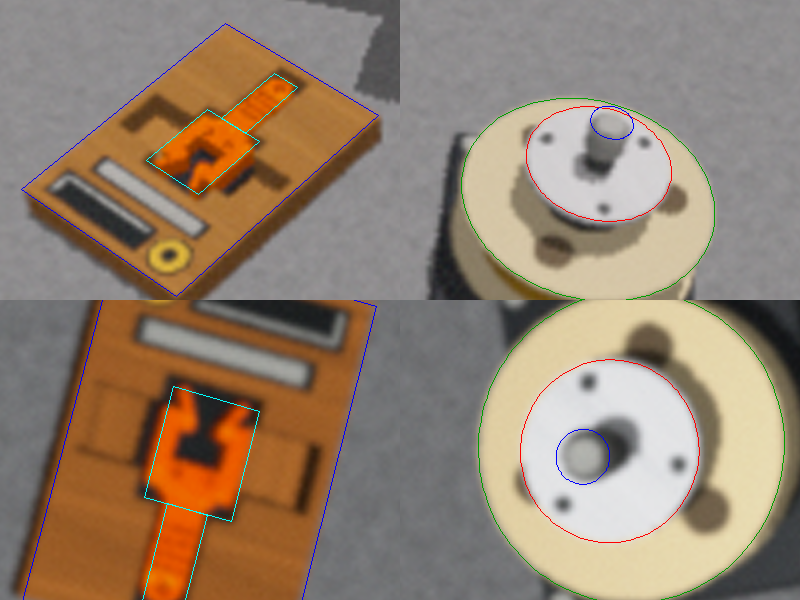

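```bash
cat >> h.py <<'E'
def go(x,y,z,yaw):
    """shift (cm) along tool axes and spin (deg) from the measured pose to TCP x,y,z with tool-x at yaw (deg)"""
    s=arm.state(); M=R.from_rotvec(s["orientation"]).as_matrix(); d=M.T@(np.array([x,y,z])-s["tool_pos"])*100
    y0=np.degrees(np.arctan2(M[1,0],M[0,0])); print("t",round(s["t"],2),"yaw",y0.round(2),"tilt",M[2,2].round(5),"-> ",d.round(2),"spin",round((y0-yaw+180)%360-180,1)," q6",s["joint_pos"][5].round(2),"F",s["contact_force"].round(1),"w",round(s["grip_width"],4),"pos",s["tool_pos"].round(4))
E
python3 - <<'E'
from h import *
c=np.radians(-15.47);x,y=.4698-.003*np.cos(c),-.245-.003*np.sin(c);print(x,y)
go(x,y,.07,-15.47)
E
```

```text
0.46690868925961093 -0.24419979864876973
t 1.3 yaw 19.7 tilt -1.0 ->  [ 35.72 -28.77  16.13] spin 35.2  q6 -0.15 F [-0.1  0.3  0.5] w 0.0854 pos [ 0.2275 -0.6355  0.2313]
```

Call:
drive_tool --pt "35.7 -28.8 11 35.2" --pt "35.7 -28.8 11 35.2" --pt "35.7 -28.8 11 35.2" --pt "35.7 -28.8 11 35.2" --pt "35.7 -28.8 11 35.2" --pt "35.7 -28.8 11 35.2" --pt "35.7 -28.8 11 35.2" --pt "35.7 -28.8 11 35.2" --gripper 0.2

```text
t: 2.1
tool_pos: [0.4311, -0.3018, 0.138]
orientation: [3.112, -0.424, 0.001]
contact_force: [1.6, -0.1, -0.3]
grip_width: 0.0688
```

```bash
python3 -c "
from h import *
go(.4669,-.2442,.05,-15.5)"
```

```text
t 2.1 yaw -15.52 tilt -1.0 ->  [ 1.9  -6.52  8.8 ] spin -0.0  q6 1.04 F [ 1.6 -0.1 -0.3] w 0.0688 pos [ 0.4311 -0.3018  0.138 ]
```

Call:
drive_tool --pt "0 0 0 0" --pt "0 0 0 0"

```text
t: 2.3
tool_pos: [0.4307, -0.3026, 0.138]
orientation: [3.113, -0.419, -0.001]
contact_force: [0.3, -0.5, 0.1]
grip_width: 0.0685
```

```bash
python3 -c "
from h import *
go(.4669,-.2442,.05,-15.47)"
```

```text
t 2.3 yaw -15.34 tilt -1.0 ->  [ 1.95 -6.59  8.79] spin 0.1  q6 1.03 F [ 0.3 -0.5  0.1] w 0.0685 pos [ 0.4307 -0.3026  0.138 ]
```

Call:
drive_tool --pt "1.95 -6.6 3 0.1" --pt "1.95 -6.6 6 0.1" --pt "1.95 -6.6 8.8 0.1" --pt "1.95 -6.6 8.8 0.1" --pt "1.95 -6.6 8.8 0.1"

```text
t: 2.8
tool_pos: [0.4667, -0.2467, 0.0507]
orientation: [3.112, -0.429, 0.001]
contact_force: [0.4, 0.0, 1.2]
grip_width: 0.0683
```

```bash
python3 -c "
from h import *
go(.4669,-.2442,.008,-15.47)
s=arm.snapshot('scene');save(s,'a1',(150,60,310,180),4)"
```

```text
t 2.8 yaw -15.71 tilt -1.0 ->  [-0.05 -0.25  4.27] spin -0.2  q6 1.17 F [0.4 0.  1.2] w 0.0683 pos [ 0.4667 -0.2467  0.0507]
```

View pics/a1.png

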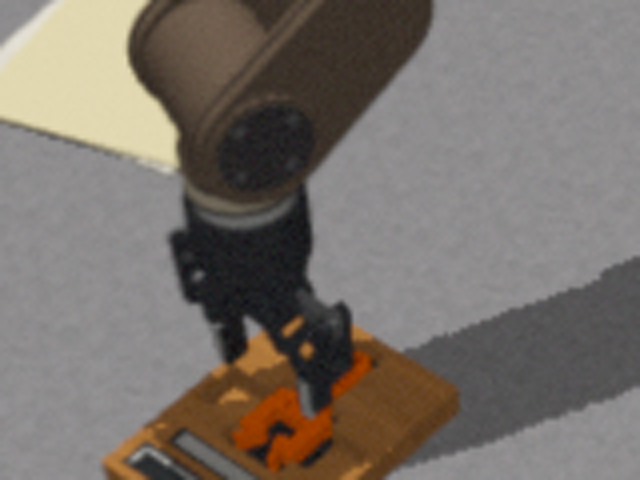

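Call:
drive_tool --pt "0 -0.1 1.5 0" --pt "0 -0.1 3 0" --pt "0 -0.1 3.8 0" --pt "0 -0.1 4.25 0" --pt "0 -0.1 4.25 0"

```text
t: 3.35
tool_pos: [0.4663, -0.2437, 0.0064]
orientation: [-3.111, 0.426, 0.003]
contact_force: [-1.1, -0.1, -0.6]
grip_width: 0.0682
```

```bash
python3 -c "
from h import *
go(.4669,-.2442,.008,-15.47)"
```

```text
t 3.35 yaw -15.6 tilt -1.0 ->  [ 0.07  0.04 -0.16] spin -0.1  q6 1.17 F [-1.1 -0.1 -0.6] w 0.0682 pos [ 0.4663 -0.2437  0.0064]
```

Call:
drive_tool --pt "0 0 -0.15 0" --pt "0 0 -0.15 0" --pt "0 0 -0.15 0" --pt "0 0 -0.15 0" --pt "0 0 -0.15 0" --pt "0 0 -0.15 0" --gripper 1

```text
t: 3.95
tool_pos: [0.468, -0.2449, 0.0104]
orientation: [3.111, -0.426, 0.004]
contact_force: [0.7, 0.1, 7.1]
grip_width: 0.0452
```

Call:
drive_tool --pt "0 0 -0.5 0" --pt "0 0 -1.5 0" --pt "0 0 -3 0" --pt "0 0 -5 0" --pt "0 0 -7 0" --pt "0 0 -7 0"

```text
t: 4.55
tool_pos: [0.4691, -0.2458, 0.0831]
orientation: [3.109, -0.426, 0.01]
contact_force: [0.1, -0.6, 0.5]
grip_width: 0.0449
```

```bash
python3 -c "
from h import *
go(.5,0,.08,90)
s=arm.snapshot('scene');save(s,'a2',(150,60,310,180),4)"
```

```text
t 4.55 yaw -15.6 tilt -0.99997 ->  [ -3.63 -24.51   0.21] spin -105.6  q6 1.17 F [ 0.1 -0.6  0.5] w 0.0449 pos [ 0.4691 -0.2458  0.0831]
```

View pics/a2.png

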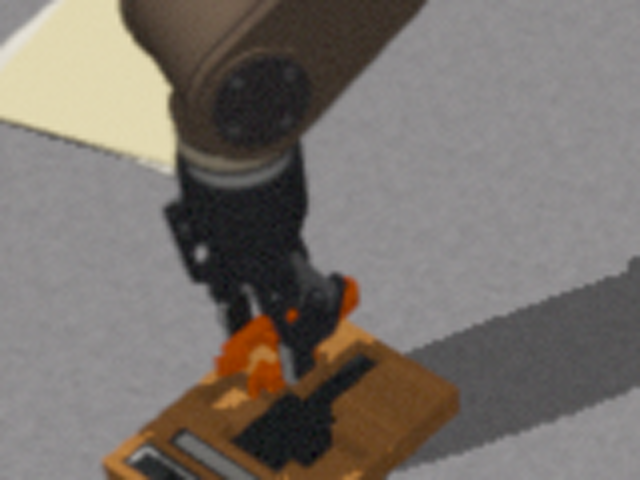

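Call:
drive_tool --pt "-3.6 -24.5 0 -105.6" --pt "-3.6 -24.5 0 -105.6" --pt "-3.6 -24.5 0 -105.6" --pt "-3.6 -24.5 0 -105.6" --pt "-3.6 -24.5 0 -105.6" --pt "-3.6 -24.5 0 -105.6" --pt "-3.6 -24.5 0 -105.6" --pt "-3.6 -24.5 0 -105.6"

```text
t: 5.4
tool_pos: [0.4971, 0.0025, 0.0778]
orientation: [-2.803, -1.416, 0.003]
contact_force: [-0.4, 0.2, 0.2]
grip_width: 0.0448
```

Call:
drive_tool --pt "0 0 0 -8" --pt "0 0 0 -16" --pt "0 0 0 -24" --pt "0 0 0 -32" --pt "0 0 0 -36.9" --pt "0 0 0 -36.9"

```text
t: 6.0
tool_pos: [0.4972, 0.0017, 0.0779]
orientation: [-2.219, -2.221, 0.002]
contact_force: [-0.1, 0.2, -1.1]
grip_width: 0.045
```

```bash
python3 -c "
from h import *
go(.5,0,.012,90)"
```

```text
t 6.0 yaw 90.04 tilt -1.0 ->  [-0.17  0.3   6.59] spin 0.0  q6 -0.2 F [-0.1  0.2 -1.1] w 0.045 pos [0.4972 0.0017 0.0779]
```

Call:
drive_tool --pt "0 0 2 0" --pt "0 0 4 0" --pt "0 0 5.5 0" --pt "0 0 6.3 0" --pt "0 0 6.8 0" --pt "0 0 7.2 0" --pt "0 0 7.3 0" --pt "0 0 7.3 0"

```text
t: 6.8
tool_pos: [0.4985, 0.0014, 0.0064]
orientation: [2.22, 2.222, 0.001]
contact_force: [0.6, -0.7, -0.4]
grip_width: 0.0453
```

Call:
drive_tool --pt "0 0 0.1 0" --pt "0 0 0.2 0" --pt "0 0 0.3 0"

```text
t: 7.1
tool_pos: [0.4984, 0.0015, 0.0033]
orientation: [2.22, 2.222, 0.0]
contact_force: [0.3, 0.4, -1.2]
grip_width: 0.045
```

Call:
drive_tool --pt "0 0 0.1 0" --pt "0 0 0.2 0" --pt "0 0 0.2 0"

```text
t: 7.4
tool_pos: [0.498, 0.0015, 0.0009]
orientation: [-2.22, -2.222, 0.0]
contact_force: [-0.0, 0.1, -1.8]
grip_width: 0.0455
```

Call:
drive_tool --pt "0 0 0.1 0" --pt "0 0 0.2 0" --pt "0 0 0.2 0"

```text
t: 7.7
tool_pos: [0.4983, 0.0015, 0.0004]
orientation: [-2.219, -2.222, 0.002]
contact_force: [-4.4, 0.3, 9.8]
grip_width: 0.0453
```

Call:
drive_tool --pt "0 0 -0.1 0" --pt "0 0 -0.1 0" --pt "0 0 -0.1 0" --pt "0 0 -0.1 0" --pt "0 0 -3 0" --pt "0 0 -7 0" --pt "-6.4 0 -8 0" --pt "-6.4 0 -8 0" --gripper 0.2

```text
t: 8.5
tool_pos: [0.5001, -0.0651, 0.0816]
orientation: [2.217, 2.218, 0.003]
contact_force: [0.4, 0.6, -0.1]
grip_width: 0.0684
```

```bash
cat > fitclip.py <<'E'
from h import *
from scipy.optimize import least_squares
def outline(zb):
    P=np.array([[-85,-11],[-31,-11],[-31,11],[-85,11],[-26,-24],[16,-24],[29,-20],[29,20],[16,24],[-26,24]])/1000.
    return np.vstack([np.c_[P,0*P[:,0]+zb],np.c_[P,0*P[:,0]+zb+.014]])
def fit(x0,zb,cams=("top","scene")):
    S={c:arm.snapshot(c) for c in cams}; M={}
    for c,s in S.items():
        h=cv2.cvtColor(s["pixels"],cv2.COLOR_RGB2HSV); m=((h[...,0]<18)&(h[...,1]>190)&(h[...,2]>70)).astype(np.uint8)
        r=np.zeros_like(m);u=proj(s,[[*x0[:2],zb]])[0].astype(int);cv2.circle(r,tuple(u.tolist()),50,1,-1);m*=r
        print(c,"px",m.sum()); M[c]=cv2.convexHull(np.argwhere(m)[:,::-1].astype(np.int32)).astype(np.float32)[:,0]
    P=outline(zb)
    def f(p):
        a=p[2];Q=np.c_[P[:,0]*np.cos(a)-P[:,1]*np.sin(a)+p[0],P[:,0]*np.sin(a)+P[:,1]*np.cos(a)+p[1],P[:,2]];o=[]
        for c,s in S.items():
            q=cv2.convexHull(proj(s,Q).astype(np.float32)); o+=[cv2.pointPolygonTest(q,tuple(map(float,u)),True)-.3 for u in M[c]]
            # and the model's own corners against the mask
            o+=[cv2.pointPolygonTest(M[c],tuple(map(float,u)),True)+.3 for u in q[:,0]]
        return np.array(o)
    r=least_squares(f,x0,loss="soft_l1",diff_step=1e-3,x_scale=[.01,.01,.1])
    print("clip",r.x[:2].round(4),np.degrees(r.x[2]).round(2),"rms",np.sqrt(np.mean(f(r.x)**2)).round(2));return S,r.x
E
python3 - <<'E'
from fitclip import *
S,p=fit([.498,.003,np.pi/2],0.)
go(p[0]-.064*np.cos(p[2]),p[1]-.064*np.sin(p[2]),.04,np.degrees(p[2]))
ims=[]
for c,s in S.items():
    u=proj(s,[[.498,-.02,0.]])[0].astype(int);save(s,c+"b",(u[0]-50,u[1]-40,u[0]+50,u[1]+40),4);ims.append(cv2.imread(f"pics/{c}b.png"))
cv2.imwrite("pics/b.png",np.hstack(ims))
E
```

```text
top px 210
scene px 454
clip [0.4974 0.0056] 88.41 rms 7.02
t 8.6 yaw 89.86 tilt -1.0 ->  [ 0.58 -0.31  3.95] spin 1.5  q6 -0.33 F [0.3 0.8 0.2] w 0.0683 pos [ 0.4986 -0.0642  0.0795]
```

View pics/b.png

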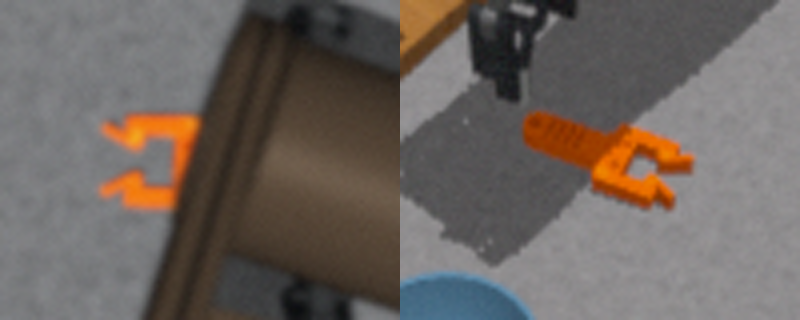

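The clip lies flat on the table, mouth toward +y. It is fully visible in the scene crop and half hidden in the top view, so I refit from the scene camera only.

```bash
python3 - <<'E'
from fitclip import *
S,p=fit([.498,.003,np.pi/2],0.,("scene",))
s=S["scene"]
for q,z in(("clip_tab",.007),("clip_throat",.007),("clip_seat",0)):
    print(q,[(round(m["confidence"],2),at_z(s,m["at"],z).round(4).tolist()) for m in arm.mark_of(q,"scene")[:2]])
go(p[0]-.064*np.cos(p[2]),p[1]-.064*np.sin(p[2]),.03,np.degrees(p[2]))
E
```

```text
scene px 452
clip [0.4969 0.0054] 85.09 rms 1.42
clip_tab [(0.8, [0.5019, -0.0565, 0.007])]
clip_throat [(0.58, [0.4954, 0.0168, 0.007])]
clip_seat [(0.83, [0.5037, 0.0064, 0.0])]
t 8.8 yaw 90.07 tilt -1.0 ->  [ 0.3  -0.56  4.78] spin 5.0  q6 -0.33 F [-0.  -0.9  0.5] w 0.0685 pos [ 0.4972 -0.0615  0.0778]
```

Call:
drive_tool --pt "0.1 0.1 2 0" --pt "0.1 0.1 4 0" --pt "0.1 0.1 5.5 0" --pt "0.1 0.1 6.5 0" --pt "0.1 0.1 7 0" --pt "0.1 0.1 7.2 0" --pt "0.1 0.1 7.2 0"

```text
t: 9.5
tool_pos: [0.4995, -0.0614, 0.0072]
orientation: [2.22, 2.223, 0.0]
contact_force: [-0.6, 0.0, -0.3]
grip_width: 0.0684
```

Call:
drive_tool --pt "0 0 0 0"

```text
t: 9.6
tool_pos: [0.4998, -0.0617, 0.0077]
orientation: [2.22, 2.222, 0.001]
contact_force: [0.6, -0.1, 0.8]
grip_width: 0.0682
```

Call:
drive_tool --pt "0 0 0.2 0" --pt "0 0 0.4 0" --pt "0 0 0.4 0"

```text
t: 9.9
tool_pos: [0.4991, -0.0615, 0.0029]
orientation: [-2.22, -2.222, 0.0]
contact_force: [0.5, -0.3, -0.1]
grip_width: 0.0684
```

Call:
drive_tool --pt "0 0 0 0" --pt "0 0 0 0" --pt "0 0 0 0" --pt "0 0 0 0" --pt "0 0 0 0" --pt "0 0 0 0" --pt "0 0 0 0" --gripper 1

```text
t: 10.6
tool_pos: [0.4996, -0.0616, 0.0034]
orientation: [2.22, 2.222, 0.0]
contact_force: [0.2, -0.3, 2.9]
grip_width: 0.0203
```

Call:
drive_tool --pt "0 0 -2 0" --pt "0 0 -6 0" --pt "0 -1 -11 0" --pt "2 -2 -16 0" --pt "6 -3.8 -16 0" --pt "10 -3.8 -16 0" --pt "14 -3.8 -16 0" --pt "14 -3.8 -16 0"

```text
t: 11.4
tool_pos: [0.4598, 0.0821, 0.1625]
orientation: [-2.214, -2.227, -0.001]
contact_force: [0.7, -0.7, -0.9]
grip_width: 0.0203
```

Call:
drive_tool --pt "0 0 0 0"

```text
t: 11.5
tool_pos: [0.4604, 0.0792, 0.1624]
orientation: [-2.217, -2.225, 0.002]
contact_force: [0.3, 0.6, -0.8]
grip_width: 0.0202
```

```bash
cat > chk.py <<'E'
from fitclip import *
import sys
# usage: chk x y yaw zb : overlay of the expected clip in both views, and network points
x,y,a,zb=map(float,sys.argv[1:5]);n=sys.argv[5];a=np.radians(a);ims=[]
P=np.array([[-85,-11],[-31,-11],[-26,-24],[16,-24],[29,-20],[29,-15],[10,-6],[-10,-9],[-10,9],[10,6],[29,15],[29,20],[16,24],[-26,24],[-31,11],[-85,11]])/1000.
for c in("scene","top"):
    s=arm.snapshot(c);Q=np.c_[P[:,0]*np.cos(a)-P[:,1]*np.sin(a)+x,P[:,0]*np.sin(a)+P[:,1]*np.cos(a)+y,0*P[:,0]+zb+.014]
    im=cv2.resize(s["pixels"][:,:,::-1],None,fx=5,fy=5,interpolation=cv2.INTER_CUBIC)
    if n[0]!="f": cv2.polylines(im,[np.round(proj(s,Q)*5+2).astype(np.int32)],True,(255,255,0),1)
    u=(proj(s,[[x,y,zb]])[0]*5).astype(int);ims.append(im[u[1]-225:u[1]+225,u[0]-200:u[0]+200])
    for q,z in(("clip_tab",.007),("clip_throat",.007),("clip_seat",0)):
        print(c,q,[(round(m["confidence"],2),at_z(s,m["at"],zb+z).round(4).tolist()) for m in arm.mark_of(q,c)[:1]])
cv2.imwrite("pics/"+n+".png",np.hstack(ims))
go(.4616,.2384-.066-.05,.16,90)
E
python3 - <<'E'
from h import *
go(.4616,.2384-.066-.05,.16,90)
E
```

```text
t 11.5 yaw 90.19 tilt -1.0 ->  [4.32 0.13 0.23] spin 0.2  q6 -0.05 F [ 0.3  0.6 -0.8] w 0.0202 pos [0.4604 0.0792 0.1624]
```

Call:
drive_tool --pt "1.5 0.1 0 0.2" --pt "3 0.1 0 0.2" --pt "3.8 0.1 0 0.2" --pt "3.8 0.1 0 0.2" --pt "3.8 0.1 0 0.2"

```text
t: 12.0
tool_pos: [0.4621, 0.1157, 0.1628]
orientation: [-2.225, -2.218, 0.001]
contact_force: [-0.6, -0.6, -0.9]
grip_width: 0.0199
```

```bash
python3 chk.py .4616 .1835 90 .159 c1
```

```text
scene clip_tab [(0.95, [0.4657, 0.1211, 0.166])]
scene clip_throat [(0.79, [0.46, 0.1945, 0.166])]
scene clip_seat [(0.72, [0.4596, 0.1761, 0.159])]
top clip_tab []
top clip_throat []
top clip_seat []
t 12.4 yaw 89.84 tilt -1.0 ->  [ 0.61 -0.05  0.31] spin -0.2  q6 0.04 F [-0.9  1.2  0. ] w 0.0202 pos [0.4621 0.1163 0.1631]
```

View pics/c1.png

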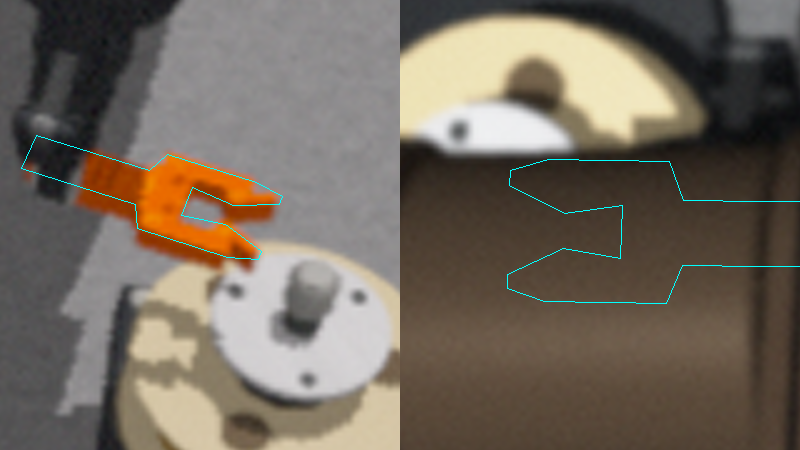

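Call:
drive_tool --pt "0.6 0 0.5 -0.2" --pt "0.6 0 1.2 -0.2" --pt "0.6 0 1.9 -0.2" --pt "0.6 0 2.3 -0.2" --pt "0.6 0 2.4 -0.2"

```text
t: 12.9
tool_pos: [0.4614, 0.1224, 0.1379]
orientation: [-2.219, -2.222, 0.002]
contact_force: [-0.5, -0.3, -0.2]
grip_width: 0.0203
```

Call:
drive_tool --pt "0 0 0.15 0" --pt "0 0 0.3 0" --pt "0 0 0.4 0" --pt "0 0 0.4 0"

```text
t: 13.3
tool_pos: [0.4621, 0.1225, 0.135]
orientation: [-2.22, -2.222, -0.0]
contact_force: [-0.1, -1.4, -0.6]
grip_width: 0.0202
```

Call:
drive_tool --pt "0 0 0.15 0" --pt "0 0 0.3 0" --pt "0 0 0.4 0" --pt "0 0 0.4 0"

```text
t: 13.7
tool_pos: [0.4619, 0.1225, 0.1308]
orientation: [-2.22, -2.222, 0.001]
contact_force: [0.0, 0.5, -0.5]
grip_width: 0.0203
```

Clip underside at about 0.1275 m with no contact so far; going down gently.

Call:
drive_tool --pt "0 0 0.15 0" --pt "0 0 0.3 0" --pt "0 0 0.3 0"

```text
t: 14.0
tool_pos: [0.4619, 0.1225, 0.1278]
orientation: [-2.22, -2.222, 0.001]
contact_force: [0.5, 0.6, -1.7]
grip_width: 0.0203
```

Call:
drive_tool --pt "0 0 0.1 0" --pt "0 0 0.2 0" --pt "0 0 0.2 0"

```text
t: 14.3
tool_pos: [0.462, 0.1225, 0.1259]
orientation: [-2.22, -2.222, 0.0]
contact_force: [0.2, 0.1, -0.3]
grip_width: 0.0205
```

Call:
drive_tool --pt "0 0 0.1 0" --pt "0 0 0.2 0" --pt "0 0 0.2 0"

```text
t: 14.6
tool_pos: [0.4619, 0.1225, 0.1238]
orientation: [-2.22, -2.222, 0.0]
contact_force: [1.2, -0.6, 0.0]
grip_width: 0.0203
```

Call:
drive_tool --pt "0 0 0.1 0" --pt "0 0 0.15 0" --pt "0 0 0.15 0"

```text
t: 14.9
tool_pos: [0.462, 0.1225, 0.1224]
orientation: [-2.22, -2.222, 0.0]
contact_force: [-0.6, 0.5, -0.8]
grip_width: 0.0202
```

Call:
drive_tool --pt "0 0 0.1 0" --pt "0 0 0.1 0"

```text
t: 15.1
tool_pos: [0.462, 0.1225, 0.1214]
orientation: [-2.22, -2.222, 0.0]
contact_force: [-0.2, 0.0, -0.1]
grip_width: 0.0203
```

Call:
drive_tool --pt "0 0 0.1 0" --pt "0 0 0.1 0"

```text
t: 15.3
tool_pos: [0.462, 0.1225, 0.1204]
orientation: [-2.22, -2.222, 0.0]
contact_force: [0.0, 0.1, -0.2]
grip_width: 0.0201
```

Call:
drive_tool --pt "0 0 0.1 0" --pt "0 0 0.1 0"

```text
t: 15.5
tool_pos: [0.462, 0.1225, 0.1194]
orientation: [-2.22, -2.222, 0.0]
contact_force: [-0.1, 0.7, -0.5]
grip_width: 0.0201
```

Call:
drive_tool --pt "0 0 0.05 0" --pt "0 0 0.1 0"

```text
t: 15.7
tool_pos: [0.4621, 0.1225, 0.1185]
orientation: [2.22, 2.223, 0.0]
contact_force: [0.2, -0.1, -0.8]
grip_width: 0.0203
```

Call:
drive_tool --pt "0 0 0.05 0" --pt "0 0 0.1 0"

```text
t: 15.9
tool_pos: [0.4622, 0.1225, 0.1177]
orientation: [2.22, 2.222, 0.0]
contact_force: [-1.2, -0.2, 0.5]
grip_width: 0.0203
```

Call:
drive_tool --pt "0 0 0.05 0" --pt "0 0 0.1 0"

```text
t: 16.1
tool_pos: [0.4624, 0.1224, 0.117]
orientation: [2.22, 2.222, 0.001]
contact_force: [-0.6, -1.1, 3.0]
grip_width: 0.0205
```

Call:
drive_tool --pt "0 0 0.05 0" --pt "0 0 0.1 0" --pt "0 0 0.1 0"

```text
t: 16.4
tool_pos: [0.4626, 0.1224, 0.1162]
orientation: [2.22, 2.222, 0.001]
contact_force: [-0.8, -2.6, 5.2]
grip_width: 0.02
```

```bash
python3 - <<'E'
from h import *
st=arm.state();print(st["contact_force"].round(2),st["moment"].round(3),st["tool_pos"].round(4))
s=arm.snapshot("scene");u=proj(s,[[.4616,.21,.12]])[0].astype(int);save(s,"c2",(u[0]-50,u[1]-40,u[0]+50,u[1]+40),7)
E
```

```text
[-0.75 -2.56  5.2 ] [0.064 0.16  0.063] [0.4626 0.1224 0.1162]
```

View pics/c2.png

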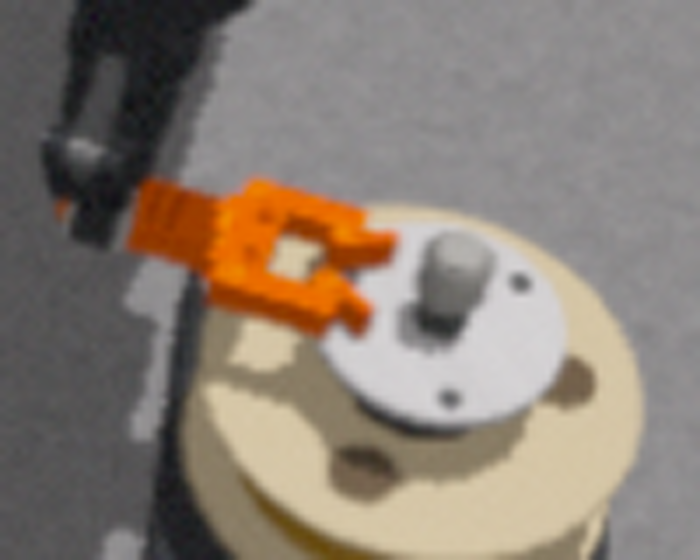

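Call:
drive_tool --pt "0 0 -0.25 0" --pt "0.3 0 -0.25 0" --pt "0.8 0 -0.25 0" --pt "1.4 0 -0.25 0" --pt "2 0 -0.25 0" --pt "2 0 -0.25 0"

```text
t: 17.05
tool_pos: [0.4619, 0.1436, 0.1179]
orientation: [-2.219, -2.223, -0.001]
contact_force: [0.4, 0.8, 0.6]
grip_width: 0.0203
```

```bash
python3 chk.py .4620 .2085 90 .1145 c3
```

```text
scene clip_tab [(0.98, [0.4662, 0.1477, 0.1215])]
scene clip_throat [(0.63, [0.4631, 0.2197, 0.1215])]
scene clip_seat [(0.84, [0.4506, 0.2076, 0.1145])]
top clip_tab []
top clip_throat []
top clip_seat []
t 17.45 yaw 90.05 tilt -1.0 ->  [-2.   -0.03 -4.21] spin 0.0  q6 0.09 F [0.5 0.3 0.5] w 0.0201 pos [0.4619 0.1424 0.1179]
```

View pics/c3.png

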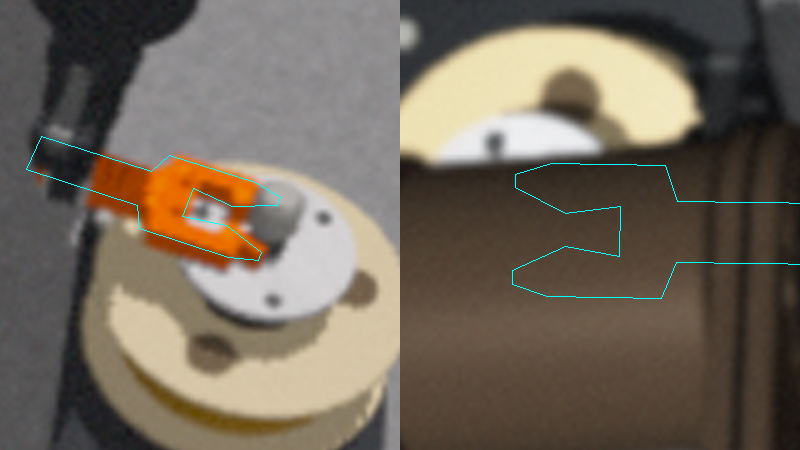

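Call:
drive_tool --pt "0.2 0 0 0" --pt "0.4 0 0 0" --pt "0.6 0 0 0" --pt "0.7 0 0 0"

```text
t: 17.85
tool_pos: [0.4621, 0.1496, 0.118]
orientation: [2.22, 2.223, -0.0]
contact_force: [-0.1, -0.5, 0.9]
grip_width: 0.0204
```

Call:
drive_tool --pt "0.15 0 0 0" --pt "0.3 0 0 0" --pt "0.4 0 0 0"

```text
t: 18.15
tool_pos: [0.4621, 0.1531, 0.1181]
orientation: [2.219, 2.223, -0.002]
contact_force: [-0.3, -2.2, 0.4]
grip_width: 0.02
```

Resistance is beginning; keep pushing in small steps.

Call:
drive_tool --pt "0.1 0 0 0" --pt "0.2 0 0 0" --pt "0.3 0 0 0"

```text
t: 18.45
tool_pos: [0.4622, 0.1547, 0.1181]
orientation: [2.216, 2.222, -0.005]
contact_force: [0.3, -10.3, 1.3]
grip_width: 0.0203
```

Call:
drive_tool --pt "0.1 0 0 0" --pt "0.2 0 0 0" --pt "0.3 0 0 0"

```text
t: 18.75
tool_pos: [0.4622, 0.1572, 0.1181]
orientation: [2.216, 2.221, -0.007]
contact_force: [-0.0, -10.8, 1.5]
grip_width: 0.0202
```

Call:
drive_tool --pt "0.1 0 0 0" --pt "0.2 0 0 0" --pt "0.3 0 0 0"

```text
t: 19.05
tool_pos: [0.4621, 0.1607, 0.1181]
orientation: [2.217, 2.222, -0.005]
contact_force: [-0.2, -8.0, 1.3]
grip_width: 0.0199
```

Call:
drive_tool --pt "0.1 0 0 0" --pt "0.2 0 0 0" --pt "0.3 0 0 0"

```text
t: 19.35
tool_pos: [0.4621, 0.1649, 0.1181]
orientation: [2.22, 2.222, -0.001]
contact_force: [-0.4, -2.8, 0.9]
grip_width: 0.0205
```

Call:
drive_tool --pt "0.1 0 0 0" --pt "0.2 0 0 0" --pt "0.3 0 0 0"

```text
t: 19.65
tool_pos: [0.4619, 0.169, 0.118]
orientation: [-2.22, -2.222, -0.001]
contact_force: [-0.1, -0.6, 0.2]
grip_width: 0.0203
```

Call:
drive_tool --pt "0.1 0 0 0" --pt "0.2 0 0 0" --pt "0.2 0 0 0"

```text
t: 19.95
tool_pos: [0.462, 0.1709, 0.118]
orientation: [-2.22, -2.222, -0.001]
contact_force: [1.1, 0.1, -0.2]
grip_width: 0.0198
```

Call:
drive_tool --pt "0.1 0 0 0" --pt "0.15 0 0 0" --pt "0.15 0 0 0"

```text
t: 20.25
tool_pos: [0.462, 0.172, 0.1181]
orientation: [-2.22, -2.222, -0.0]
contact_force: [1.4, -0.2, 0.4]
grip_width: 0.0202
```

Call:
drive_tool --pt "0.05 0 0 0" --pt "0.1 0 0 0" --pt "0.1 0 0 0"

```text
t: 20.55
tool_pos: [0.4621, 0.1722, 0.1181]
orientation: [2.219, 2.222, -0.002]
contact_force: [-0.2, -4.7, 1.3]
grip_width: 0.0201
```

Call:
drive_tool --pt "0.05 0 0 0" --pt "0.1 0 0 0" --pt "0.1 0 0 0"

```text
t: 20.85
tool_pos: [0.4621, 0.1723, 0.1181]
orientation: [2.217, 2.222, -0.005]
contact_force: [-0.3, -7.9, 1.4]
grip_width: 0.0202
```

Call:
drive_tool --pt "0 0 0 0" --pt "-0.15 0 0 0" --pt "-0.2 0 0 0" --pt "-0.2 0 0.05 0" --pt "-0.2 0 0.05 0"

```text
t: 21.35
tool_pos: [0.4621, 0.1721, 0.1179]
orientation: [2.22, 2.223, 0.0]
contact_force: [-0.9, -3.2, 2.0]
grip_width: 0.0205
```

Call:
drive_tool --pt "0 0 0 0" --pt "0 0 0 0" --pt "0 0 0 0" --pt "0 0 0 0" --pt "0 0 0 0" --gripper 0.3

```text
t: 21.85
tool_pos: [0.462, 0.1721, 0.1175]
orientation: [-2.22, -2.222, -0.0]
contact_force: [0.2, 0.0, 0.5]
grip_width: 0.06
```

Call:
drive_tool --pt "0 0 -1.5 0" --pt "0 0 -4 0" --pt "0 0 -8 0" --pt "-4 0 -12 0" --pt "-9 0 -13 0" --pt "-14 0 -13 0" --pt "-19 0 -13 0" --pt "-24 0 -13 0"

```text
t: 22.65
tool_pos: [0.462, -0.0634, 0.2481]
orientation: [2.219, 2.222, 0.002]
contact_force: [0.6, 0.3, 0.2]
grip_width: 0.0597
```

Call:
drive_tool --pt "-5 0 0 0" --pt "-10 0 0 0" --pt "-14 0 0 0" --pt "-14 0 0 0" --pt "-14 0 0 0"

```text
t: 23.15
tool_pos: [0.4621, -0.2022, 0.2472]
orientation: [-2.222, -2.219, -0.001]
contact_force: [0.7, 0.7, -0.6]
grip_width: 0.0597
```

```bash
python3 chk.py .4616 .2384 90 .114 d1; python3 - <<'E'
from fitclip import *
fit([.4616,.2384,np.pi/2],.1145)
s=arm.snapshot("top")
for q in("bowl","dish","pot"): print(q,[at_z(s,m["at"],0).round(4).tolist() for m in arm.mark_of(q,"top")[:1]])
E
```

```text
scene clip_tab [(0.93, [0.4626, 0.1731, 0.121])]
scene clip_throat [(0.6, [0.4663, 0.2549, 0.121])]
scene clip_seat [(0.66, [0.4564, 0.2376, 0.114])]
top clip_tab [(0.56, [0.4644, 0.1768, 0.121])]
top clip_throat [(0.62, [0.4624, 0.2509, 0.121])]
top clip_seat [(0.64, [0.4639, 0.2433, 0.114])]
t 23.55 yaw 90.14 tilt -1.0 ->  [ 3.232e+01 -2.000e-02  8.760e+00] spin 0.1  q6 -0.61 F [ 0.3  0.1 -0.7] w 0.0598 pos [ 0.4625 -0.2008  0.2476]
top px 705
scene px 482
clip [0.4601 0.2394] 92.15 rms 2.2
bowl [[0.6987, -0.0429, 0.0]]
dish [[0.7629, 0.174, 0.0]]
pot [[0.7485, -0.1565, 0.0]]
```

View pics/d1.png

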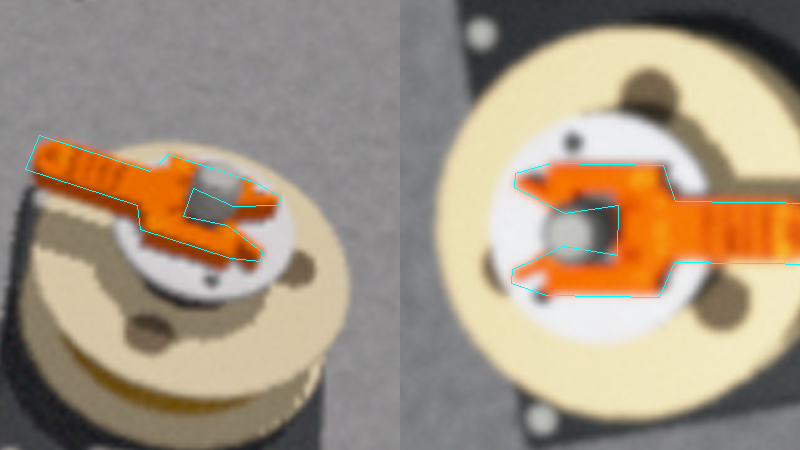

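The clip encloses the spindle below its head. It matches the predicted home outline in both views (top crop: seat centre about (575,232)) and lies level. Handing in.

```bash
python3 -c "
from bench import arm
print(arm.sign_off(), arm.state()['t'])"
```

```text
the job is handed in; nothing more can be done
the job is handed in; nothing more can be done
```

I snapped the orange clip fully home in the spindle's groove and left it lying on the plate, then handed the job in. The last clock reading was about 23.6 s, and a few camera checks followed before I handed in.

**What I did:** I lifted the clip from the recess by its jaws through the finger scoops and set it flat on the table. I then took it again by its tab, rested it on the plate to find its height, and pushed it level into the groove in steps of a few millimetres.

- **Push:** resistance rose to about 11 N, fell to zero as the jaws snapped past the groove, then met a hard stop. The gripper stopped within about 1 mm of where I had worked out the clip would be home. The largest force read was about 11 N.
- **After letting go:** the clip matches its predicted home outline in both camera views, with the head above it. The robot is well clear and touching nothing.
- **Bowl, dish and pot:** they stand within about 4 mm of their first readings, which is inside the detection noise.

**Checks that disagreed:**
- **Clip pose:** the automatic outline fit gave only a rough match (2.2 pixels, 2° of yaw), and the detected seat points scatter by about 5 mm. I relied on the force readings and the overlay instead.
- **Plate height:** the cameras put the plate at about 117 mm, while contact put it at about 114 to 115 mm; I used the contact value.

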